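# Find the worn fan and release its fastener

### The job

One of the three fans on this deck has a worn bearing: rock the impellers on their axles to feel which one has play. Then put the flat screwdriver in that fan's slotted quarter-turn fastener and turn it anticlockwise until it comes up against its stop. Leave the other two fans locked and stand the screwdriver back in its block.

Things in the scene. Friction and masses are not known exactly. Their poses are not given: they have to be found in the camera images.
- deck: Fixed fan deck of a dust-free hood, lying fans-up: aluminium channel 200 mm (x) by 450 mm (y), 25 mm high. Three identical fan modules stand along y, 148 mm apart: steel plate, its top 28 mm above the bench; black impeller towards +x, slotted fastener towards -x, and a white plug, 17 mm high, 48 mm to +y of the fastener. Origin: centre of the underside, z up. Nothing seen tells which fan is worn.
- lock_a (a joint): Angle of one of the three fasteners, rad, growing anticlockwise from above: 0 to 0.1 locked, 1.57 at its stop. The letters a, b, c are in no order of place: which letter stands where changes from start to start.
- lock_b (a joint): Angle of another of the three fasteners, as lock_a.
- lock_c (a joint): Angle of another of the three fasteners, as lock_a.
- axle_1 (a point): Fan at the deck's -y end: point on its upright axle, level with the top of the impeller's flat black inlet ring, 80 mm above the bench. The ring is 124 mm outside and 84 mm inside diameter, 4 mm thick, carried on seven blades; inside it, 7 mm lower, is the grey rotor can, 60 mm wide. The impeller spins freely; magnets hold it level until it is pressed.
- axle_2 (a point): Middle fan, as axle_1. How they feel, pressed down on the ring 52 mm from the axle: a sound one gives under 0.5 mm and is solid; the worn one tips whichever way it is pressed, about a point 26 mm below this point, sinks 3 to 3.6 mm there under about 1.4 N and then meets a firm stop. 3 to 6 N is a fair press.
- axle_3 (a point): Fan at the deck's +y end, as axle_1.
- lock_1 (a point): Fastener of the fan at the deck's -y end: point on its upright axis, level with its top, 40 mm above the bench, 92 mm to -x of the axle. Round steel head, 30 mm wide, with a straight slot 5.5 mm wide, 20 mm long (closed at both ends), 8 mm deep. Locked, the slot lies along the deck's y, or up to 6 degrees further anticlockwise.
- lock_2 (a point): Fastener of the middle fan, as lock_1. Each turns anticlockwise seen from above, against 0.12 N m of friction, to a firm stop a quarter turn from the deck's y (slot then along the deck's x), and stays where it is left. The blade has about 10 degrees of slack in the slot.
- lock_3 (a point): Fastener of the fan at the deck's +y end, as lock_1.
- driver: Flat screwdriver standing blade-down in its block, 150 mm long, about 110 g. Origin: middle of the blade's tip edge; z up the shaft. Blade 14 mm wide along its y, 3 mm thick along its x; shaft 9 mm; collar 32 mm wide, 65 to 73 mm above the tip; black square handle, 26 mm across its flats (facing its x and y), 73 to 145 mm above the tip, then a 5 mm end button.
- rack_hole (a point): Middle of the mouth of the screwdriver's hole in a fixed grey bit block, 60 by 90 mm and 68 mm high, with short bits standing 12 mm proud about 42 mm to one side. The hole is round, 21 mm wide, and goes right through; the driver's collar rests on the block's top, its tip 3 mm above the bench.
- reel: Bystander: standing reel of solder wire, 68 mm across, 48 mm high, loose. Origin: centre of its underside.
- bottle: Bystander: white jar with a steel cap, 68 mm across, 120 mm high, loose. Origin: centre of its underside.
- tray: Bystander: clear parts tray, 90 by 140 mm and 32 mm high, loose. Origin: centre of its underside.
Not all that is in view belongs to the job. Leave any brown or yellow look-alike of the part that bears rack_hole alone.

How it is judged:
By the outcome, as a careful person would: the job done as asked, in the order asked, and still so for the second after the job is handed in, with the robot touching nothing.
It also fails if it takes over 72 s, if anything falls off the work surface, if the arm or the gripper's body presses on something with over 40 N, if the wrist force passes 120 N, or if a joint passes its speed limit or range.

### The arm

A 7-joint arm with a two-finger parallel gripper is mounted at the origin on the work surface. World frame = base frame: x ahead of the robot, y to its left, z up, the work surface at z = 0. Lengths are in m, angles in rad, forces in N, time in s.
With the tool pointing down it reaches from about 0.425 to 0.875 m from the base axis. Payload 4.7 kg.
Tool frame: the origin (TCP) lies at the very end of the fingers, on their centre line; the grasp point (between the pads) lies 19 mm behind it; z points along the fingers, y is the line along which they close (so a half turn about z gives the same grasp; the last joint's range is limited). The gripper opens to 87 mm and grips with 3 to 60 N. Pads are 19 mm wide; open, the fingers measure 117 mm over their backs; the gripper's body (75 mm by 190 mm) begins 51 mm behind the grasp point.
Start: joints at [1.184, 0.321, -0.07, 1.45, 0.023, 1.371, -0.057], TCP at [0.254, -0.599, 0.223] pointing down, gripper open.
Joint ranges: [-2.86, 2.86], [-0.3, 2.09], [-1.38, 1.24], [0.06, 2.45], [-1.56, 4.7], [0.09, 2.05], [-2.69, 2.69]. Speed limits (rad/s): [2.57, 2.57, 3.14, 3.14, 3.14, 3.14, 3.14].

### API

Orientations are given as a rotation vector (axis times angle).
In Python, from bench import ctrl gives the robot as it stands.
- The arm moves only by the tool jog_arm, never from a script. Its argument "commands" is a list of rows, each a list of 7 numbers: the opening, from 0 (shut) to 1 (fully open), then the shift along the world's x, y, z scaled (see below), then the turn, a rotation vector about the world's x, y, z scaled (see below). A call has exactly 5 rows; each row is the pose to reach, as a shift and turn from the pose commanded when the call began; what a row does not reach only later rows make up. The controller multiplies each number of a shift by 0.5 m and each number of a turn by 30 degrees. A row lasts 1/12 s, in which the tool goes at most 41.7 mm and 7.16 degrees, less where a joint would pass 70% of its speed; a pose out of reach is approached as far as the arm can. A call with a number of a shift or a turn outside -1 to 1 is refused whole. A call with a gripper value outside its range is refused whole. The fingers move at their own pace and stop on an object; "grip_force" is the grip in N (left out, the last holds). Time passes only in rows, so rows that repeat a pose let the fingers close, or fill a call up. It gives the time, the measured TCP pose, the force, the opening and the grip force at its end, in the units of the state.
- ctrl.get_state(): the state, without advancing time (a new reading comes with each control period).
- ctrl.get_image(name): name is "scene" or "top" or "wrist"; returns a dict with "frame" (400x640x3 uint8, red, green, blue), "vfov" (degrees; the focal length in pixels is half the picture's height over the tangent of half this angle, whatever the lens; pixels are square), "cx", "cy" (the principal point, pixels), "distortion" ([k1, k2, p1, p2, k3] as OpenCV has them; the pictures are not rectified), "camera_from_world" (4x4, takes a point from world to camera coordinates); the wrist camera has in their place "mount" (4x4, takes a point from camera to tool coordinates, whose origin is the TCP and whose axes are the flange's). Camera axes: x right, y down, z forward; pixel columns grow to the right and rows downward; lengths in m; the calibration is good to about 2 mm. A picture is of the moment at which its call begins: read the wrist's pose just before it. There is no depth.
- ctrl.close_job(): hands the job in; it is judged then, once.
The state is a dict: "time": time; "joint_positions": joint angles; "qd": joint speeds; "joint_torque": joint torques, N m; "position": TCP position; "tool_rot": TCP orientation; "ft_force": force on the tool from outside, world axes, zero at the start; "torque": the same for the moment, N m; "grip_width": opening from 0.0 (shut) to 1.0 (fully open); "grip_force": force on a finger pad.
Only numpy, scipy, OpenCV 4.12 (cv2) and the standard library are available. Lean on these libraries where they do the work, as an engineer would, in place of code of your own. Each camera call takes 0.05 s, during which the arm holds its last target. There are 200 camera calls.

## Working session

There is one attempt and no reset: what is moved stays moved. The work goes in short steps, Python scripts to look and compute and a tool call to move; the robot and the scene stay as the last step left them, time stands still between calls to the robot, and variables do not carry over. Pictures are saved under pics/ and viewed, at most 10 in all, crops included, and the job is handed in when it is done.

Besides the shell and the picture viewer there is one more tool, called after "Call:" by a JSON object that holds its "op" and its "data". jog_arm: Moves the arm, as the interface text tells. Shifts and turns lie within -1 to 1; 1 stands for 0.5 m of shift or 30 degrees of turn. Its arguments: {"type":"object","properties":{"commands":{"type":"array","items":{"type":"array","items":{"type":"number","minimum":-1,"maximum":1}}},"grip_force":{"type":"number"}},"required":["commands"]}

```bash
mkdir -p pics; cat > h.py <<'E'
import numpy as np, cv2, json
from bench import ctrl
from scipy.spatial.transform import Rotation as R
def grab(n,f):
    s=ctrl.get_state(); d=ctrl.get_image(n)
    cv2.imwrite(f'pics/{f}.png',cv2.cvtColor(d['frame'],cv2.COLOR_RGB2BGR))
    c={k:np.array(d[k]).tolist() for k in d if k!='frame'}
    if 'mount' in d:
        T=np.eye(4);T[:3,:3]=R.from_rotvec(s['tool_rot']).as_matrix();T[:3,3]=s['position']
        c['camera_from_world']=np.linalg.inv(T@np.array(d['mount'])).tolist()
    json.dump(c,open(f'pics/{f}.json','w')); return s
def K(c):
    f=200/np.tan(np.radians(c['vfov'])/2); return np.array([[f,0,c['cx']],[0,f,c['cy']],[0,0,1.]])
def load(f): return json.load(open(f'pics/{f}.json'))
def ray(f,px):
    c=load(f); u=cv2.undistortPoints(np.array([[px]],float),K(c),np.array(c['distortion']))[0,0]
    M=np.array(c['camera_from_world']); Rm=M[:3,:3]
    return -Rm.T@M[:3,3], Rm.T@np.array([u[0],u[1],1])
def at(f,px,z):
    o,d=ray(f,px); return o+d*(z-o[2])/d[2]
def proj(f,p):
    c=load(f);M=np.array(c['camera_from_world'])
    return cv2.projectPoints(np.array(p,float).reshape(-1,1,3),cv2.Rodrigues(M[:3,:3])[0],M[:3,3],K(c),np.array(c['distortion']))[0][:,0]
def crop(f,g,x0,y0,x1,y1,k):
    i=cv2.imread(f'pics/{f}.png')[y0:y1,x0:x1]; cv2.imwrite(f'pics/{g}.png',cv2.resize(i,None,fx=k,fy=k,interpolation=cv2.INTER_CUBIC))
E
python3 - <<'E'
from h import *
s=grab('top','top0');grab('scene','sc0');print(s)
a=np.vstack([cv2.imread('pics/top0.png'),cv2.imread('pics/sc0.png')]);cv2.imwrite('pics/both.png',cv2.resize(a,(480,600)))
E
```

```text
{'time': 0.0, 'joint_positions': array([ 1.18412506,  0.32182493, -0.07008232,  1.45166985,  0.02259507,
        1.37078534, -0.05687876]), 'qd': array([ 1.18889569e-03, -2.11299731e-03,  3.73479450e-05,  1.61235353e-03,
        5.66032496e-05,  2.64854805e-04, -6.69467003e-04]), 'joint_torque': array([-1.34168960e-03, -4.91291285e+01, -4.04707426e-01, -3.12528706e+01,
       -6.38995506e-02,  4.36739030e-02,  1.82643525e-04]), 'position': array([ 0.25332407, -0.59800876,  0.22146282]), 'tool_rot': array([-3.07690904e+00, -6.25033324e-01,  7.36991788e-04]), 'ft_force': array([ 0.1545439 ,  0.0609572 , -0.08484427]), 'torque': array([-0.02151831,  0.02749994, -0.00964429]), 'grip_force': 0.0, 'grip_width': 1.0014528898982844}
```

View pics/top0.png

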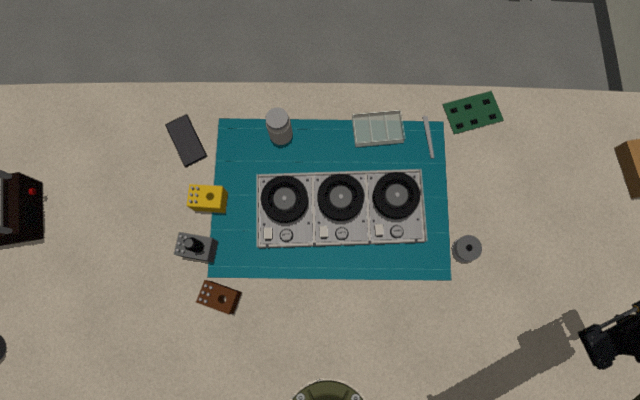

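View pics/sc0.png

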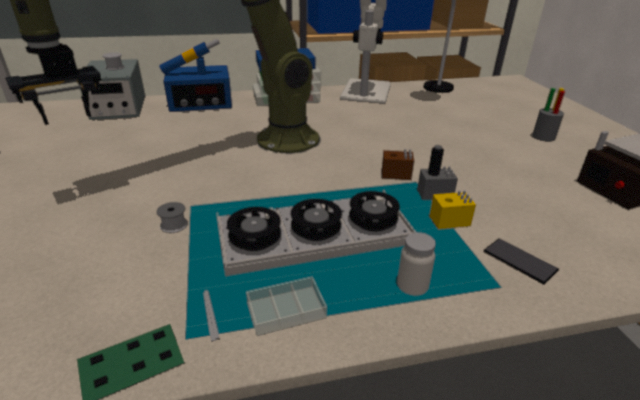

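The top view shows the deck with ring centres at about (285,199), (341,197) and (397,195), and fasteners at (286,235), (341,233) and (397,232). Possible blocks are grey with the driver (195,245), yellow (207,197) and brown (219,296). I choose the grey one and check it in a crop.

```bash
python3 - <<'E'
from h import *
crop('top0','c1',165,160,435,310,2.9)
for n,p,z in [('a3',(285,199),.08),('a2',(341,197),.08),('a1',(397,195),.08),('l3',(286.5,235.5),.04),('l2',(341.5,233.5),.04),('l1',(397,232),.04),('btn',(189,240),.15),('base',(330,400),0)]: print(n,at('top0',p,z).round(4))
M=np.array(load('top0')['camera_from_world']);print(-M[:3,:3].T@M[:3,3])
E
```

```text
a3 [0.5721 0.1196 0.08  ]
a2 [ 0.5793 -0.0262  0.08  ]
a1 [ 0.5865 -0.1728  0.08  ]
l3 [0.482  0.1163 0.04  ]
l2 [ 0.4892 -0.0295  0.04  ]
l1 [ 0.4949 -0.1772  0.04  ]
btn [0.4522 0.3412 0.15  ]
base [ 0.0623 -0.0038  0.    ]
[0.3223062  0.01352152 1.1818467 ]
```

View pics/c1.png

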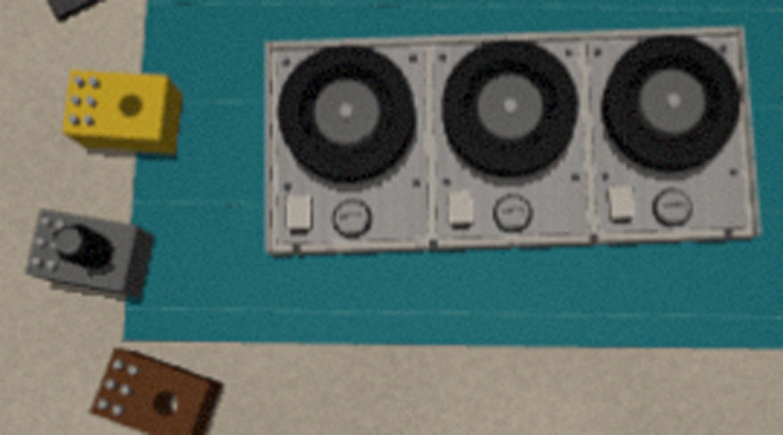

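The grey block holds the driver (black handle, button at full-image (188,243)), and its six bits lie on the +y side. The deck is yawed about 2.8°. I'll go to fan 1 first with the fingers shut.

Call:
{"op": "jog_arm", "data": {"commands": [[0,0.19,0.28,0,0,0,-0.3],[0,0.19,0.28,0,0,0,-0.3],[0,0.19,0.28,0,0,0,-0.3],[0,0.19,0.28,0,0,0,-0.3],[0,0.19,0.28,0,0,0,-0.3]], "grip_force": 10}}

```text
time: 0.52
position: [0.3558, -0.4499, 0.2226]
tool_rot: [-3.112, -0.401, -0.006]
ft_force: [1.0, -0.4, -0.0]
grip_width: 0.704
grip_force: 0.0
```

Call:
{"op": "jog_arm", "data": {"commands": [[0,0.19,0.28,0,0,0,-0.37],[0,0.19,0.28,0,0,0,-0.37],[0,0.19,0.28,0,0,0,-0.37],[0,0.19,0.28,0,0,0,-0.37],[0,0.19,0.28,0,0,0,-0.37]]}}

```text
time: 0.93
position: [0.4489, -0.3097, 0.2226]
tool_rot: [-3.136, -0.098, -0.004]
ft_force: [1.6, 0.8, -0.4]
grip_width: 0.326
grip_force: 0.0
```

Call:
{"op": "jog_arm", "data": {"commands": [[0,0.18,0.28,-0.02,0,0,0],[0,0.18,0.28,-0.02,0,0,0],[0,0.18,0.28,-0.02,0,0,0],[0,0.18,0.28,-0.02,0,0,0],[0,0.18,0.28,-0.02,0,0,0]]}}

```text
time: 1.35
position: [0.5376, -0.1679, 0.2121]
tool_rot: [-3.134, -0.1, -0.003]
ft_force: [0.3, 2.4, 1.0]
grip_width: 0.018
grip_force: 0.0
```

```bash
python3 - <<'E'
from h import *
s=grab('wrist','w1');print(s['time'],s['position'],s['tool_rot'],s['ft_force'],s['grip_width'])
M=np.array(load('w1')['camera_from_world']);print(-M[:3,:3].T@M[:3,3],M[2,:3])
E
```

```text
1.35 [ 0.53755689 -0.16794465  0.21206006] [-3.13399253 -0.09965182 -0.0033655 ] [0.28434128 2.35930563 0.97675819] 0.018430023959446595
[ 0.60690267 -0.16330192  0.37415733] [-0.25111    -0.01077863 -0.96789854]
```

View pics/w1.png

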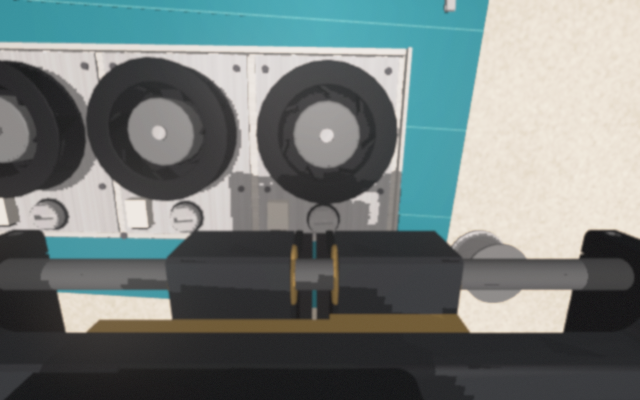

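The wrist view shows fan 1's ring centred at about (327,132) with its can at (327,135). Fan 2's can is at (159,132) and its fastener at (185,216).

```bash
python3 - <<'E'
from h import *
for p,z in [((327,135),.074),((159,132),.074),((327.5,132),.08),((185,216),.04),((323,217),.04),((47,214),.04)]: print(p,at('w1',p,z).round(4))
for p in [(284.7,197.9),(340.9,195.9),(397.4,194.5)]: print(at('top0',p,.074).round(4))
print(at('top0',(187.8,242.8),.153))
E
```

```text
(327, 135) [ 0.5899 -0.1744  0.074 ]
(159, 132) [ 0.5831 -0.0256  0.074 ]
(327.5, 132) [ 0.5928 -0.1744  0.08  ]
(185, 216) [ 0.4951 -0.0328  0.04  ]
(323, 217) [ 0.5034 -0.1776  0.04  ]
(47, 214) [0.4878 0.1127 0.04  ]
[0.5764 0.121  0.074 ]
[ 0.5836 -0.0262  0.074 ]
[ 0.5893 -0.1749  0.074 ]
[0.44500503 0.34263772 0.153     ]
```

Call:
{"op": "jog_arm", "data": {"commands": [[0,0,-0.016,-0.08,0,0,0],[0,0,-0.016,-0.16,0,0,0],[0,0,-0.016,-0.22,0,0,0],[0,0,-0.016,-0.25,0,0,0],[0,0,-0.016,-0.25,0,0,0]]}}

```text
time: 1.82
position: [0.5295, -0.187, 0.0828]
tool_rot: [-3.138, -0.076, 0.013]
ft_force: [-0.7, -0.5, 0.2]
grip_width: 0.004
grip_force: 0.0
```

Call:
{"op": "jog_arm", "data": {"commands": [[0,0,0,-0.002,0,0,0],[0,0,0,-0.004,0,0,0],[0,0,0,-0.006,0,0,0],[0,0,0,-0.008,0,0,0],[0,0,0,-0.008,0,0,0]]}}

```text
time: 2.23
position: [0.5342, -0.1868, 0.0846]
tool_rot: [3.14, 0.078, 0.002]
ft_force: [0.1, -0.3, -0.8]
grip_width: 0.002
grip_force: 0.0
```

Call:
{"op": "jog_arm", "data": {"commands": [[0,0.006,0.02,0,0,0,0],[0,0.006,0.02,-0.002,0,0,0],[0,0.006,0.02,-0.004,0,0,0],[0,0.006,0.02,-0.006,0,0,0],[0,0.006,0.02,-0.008,0,0,0]]}}

```text
time: 2.65
position: [0.5364, -0.1765, 0.0795]
tool_rot: [3.14, 0.079, -0.001]
ft_force: [-0.8, -0.3, 0.9]
grip_width: 0.003
grip_force: 0.6
```

Call:
{"op": "jog_arm", "data": {"commands": [[0,0,0,-0.001,0,0,0],[0,0,0,-0.002,0,0,0],[0,0,0,-0.003,0,0,0],[0,0,0,-0.004,0,0,0],[0,0,0,-0.004,0,0,0]]}}

```text
time: 3.07
position: [0.5362, -0.1767, 0.0775]
tool_rot: [3.14, 0.078, -0.001]
ft_force: [-2.3, 0.1, 1.9]
grip_width: 0.006
grip_force: 1.4
```

Call:
{"op": "jog_arm", "data": {"commands": [[0,0,0,-0.001,0,0,0],[0,0,0,-0.002,0,0,0],[0,0,0,-0.003,0,0,0],[0,0,0,-0.004,0,0,0],[0,0,0,-0.004,0,0,0]]}}

```text
time: 3.48
position: [0.5364, -0.1771, 0.077]
tool_rot: [3.139, 0.078, -0.001]
ft_force: [-5.5, 0.4, 10.5]
grip_width: 0.006
grip_force: 5.4
```

Call:
{"op": "jog_arm", "data": {"commands": [[0,0,0,-0.001,0,0,0],[0,0,0,-0.002,0,0,0],[0,0,0,-0.003,0,0,0],[0,0,0,-0.004,0,0,0],[0,0,0,-0.004,0,0,0]]}}

```text
time: 3.9
position: [0.5364, -0.1778, 0.0767]
tool_rot: [3.138, 0.077, -0.001]
ft_force: [-9.2, -0.4, 20.8]
grip_width: 0.004
grip_force: 10.4
```

Call:
{"op": "jog_arm", "data": {"commands": [[0,0,0,0.03,0,0,0],[0,0,0.07,0.03,0,0,0],[0,-0.005,0.15,0.03,0,0,0],[0,-0.01,0.23,0.03,0,0,0],[0,-0.01,0.296,0.03,0,0,0]]}}

```text
time: 4.32
position: [0.5316, -0.0253, 0.0887]
tool_rot: [-3.14, -0.08, -0.002]
ft_force: [0.7, 1.4, 0.0]
grip_width: 0.007
grip_force: 0.0
```

Call:
{"op": "jog_arm", "data": {"commands": [[0,0,0,0,0,0,0],[0,0,0,0,0,0,0],[0,0,0,-0.006,0,0,0],[0,0,0,-0.01,0,0,0],[0,0,0,-0.01,0,0,0]]}}

```text
time: 4.73
position: [0.5312, -0.0303, 0.0827]
tool_rot: [3.14, 0.074, -0.002]
ft_force: [-0.3, 0.2, -0.2]
grip_width: 0.005
grip_force: 0.0
```

Call:
{"op": "jog_arm", "data": {"commands": [[0,0,0,-0.002,0,0,0],[0,0,0,-0.004,0,0,0],[0,0,0,-0.006,0,0,0],[0,0,0,-0.006,0,0,0],[0,0,0,-0.006,0,0,0]]}}

```text
time: 5.15
position: [0.5316, -0.0286, 0.0805]
tool_rot: [3.141, 0.078, -0.0]
ft_force: [-0.4, -0.5, -0.1]
grip_width: 0.006
grip_force: 0.0
```

Call:
{"op": "jog_arm", "data": {"commands": [[0,0,0,-0.001,0,0,0],[0,0,0,-0.002,0,0,0],[0,0,0,-0.002,0,0,0],[0,0,0,-0.002,0,0,0],[0,0,0,-0.002,0,0,0]]}}

```text
time: 5.57
position: [0.5317, -0.0285, 0.08]
tool_rot: [3.14, 0.079, 0.0]
ft_force: [-2.6, -0.2, 5.6]
grip_width: 0.002
grip_force: 2.4
```

Fan 2 is solid at 80.0 mm, while fan 1 sank softly to 77 mm. I'll check fan 3 on the way to the driver.

Call:
{"op": "jog_arm", "data": {"commands": [[0,0,0,0.02,0,0,0],[0,0,0.07,0.02,0,0,0],[0,-0.005,0.15,0.02,0,0,0],[0,-0.014,0.23,0.02,0,0,0],[0,-0.014,0.296,0.02,0,0,0]]}}

```text
time: 5.98
position: [0.5238, 0.1225, 0.0902]
tool_rot: [-3.14, -0.08, -0.001]
ft_force: [0.5, -0.2, -0.2]
grip_width: 0.004
grip_force: 0.0
```

Call:
{"op": "jog_arm", "data": {"commands": [[0,0,0,0,0,0,0],[0,0,0,-0.005,0,0,0],[0,0,0,-0.01,0,0,0],[0,0,0,-0.014,0,0,0],[0,0,0,-0.016,0,0,0]]}}

```text
time: 6.4
position: [0.5246, 0.1175, 0.081]
tool_rot: [3.14, 0.074, -0.001]
ft_force: [0.3, -0.5, 0.6]
grip_width: 0.007
grip_force: 0.0
```

Call:
{"op": "jog_arm", "data": {"commands": [[0,0,0,-0.002,0,0,0],[0,0,0,-0.004,0,0,0],[0,0,0,-0.004,0,0,0],[0,0,0,-0.004,0,0,0],[0,0,0,-0.004,0,0,0]]}}

```text
time: 6.82
position: [0.5247, 0.1192, 0.08]
tool_rot: [3.14, 0.078, 0.0]
ft_force: [-1.9, 0.2, 4.8]
grip_width: 0.007
grip_force: 2.5
```

Fan 3 is solid too, so fan 1 (the -y end) is worn. Now I'll look at the driver.

Call:
{"op": "jog_arm", "data": {"commands": [[0,0,0,0.08,0,0,0],[0,0,0.06,0.14,0,0,0],[0,-0.04,0.12,0.2,0,0,0],[0,-0.08,0.18,0.22,0,0,0],[0,-0.12,0.22,0.24,0,0,0]]}}

```text
time: 7.23
position: [0.4642, 0.2332, 0.2017]
tool_rot: [-3.138, -0.081, -0.005]
ft_force: [-0.9, 0.4, -0.3]
grip_width: 0.006
grip_force: 0.0
```

Call:
{"op": "jog_arm", "data": {"commands": [[0.6,-0.06,0.07,0.07,0,0,0],[0.6,-0.12,0.14,0.14,0,0,0],[0.6,-0.16,0.22,0.16,0,0,0],[0.6,-0.16,0.228,0.16,0,0,0],[0.6,-0.16,0.228,0.16,0,0,0]]}}

```text
time: 7.65
position: [0.38, 0.352, 0.2831]
tool_rot: [-3.133, -0.097, -0.006]
ft_force: [-0.1, 0.6, 0.9]
grip_width: 0.299
grip_force: 0.0
```

```bash
python3 - <<'E'
from h import *
s=grab('wrist','w2');print(s['time'],s['position'],s['tool_rot'],s['joint_positions'],s['ft_force'],s['grip_width'])
p=proj('w2',[(.445,.343,.153),(.445,.343,.068)]);print(p)
crop('w2','w2c',200,0,460,220,2.7)
E
```

```text
7.65 [0.38000971 0.35196003 0.28314287] [-3.13300597 -0.09689536 -0.00574801] [-0.01157075  0.04981375 -0.80440835  1.66238978  0.03375735  1.43711162
 -2.32855792] [-0.10258136  0.61321494  0.87878009] 0.29934773127211056
[[331.35813031 120.91352687]
 [327.93352377 119.57410436]]
```

View pics/w2c.png

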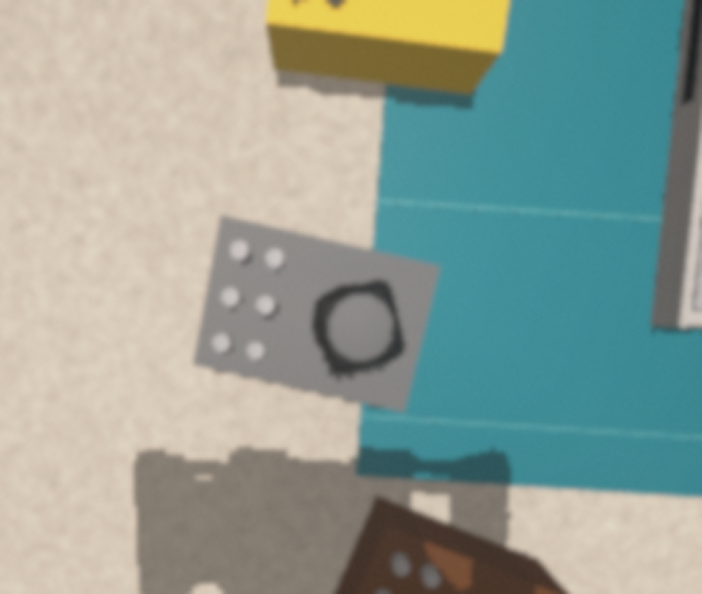

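The close view shows the grey block with the driver's button at full-image (333,121). The handle's flats are turned about 16°, and the six bits are well clear to the left. I'll move over it, turned to match.

Call:
{"op": "jog_arm", "data": {"commands": [[0.6,0.06,-0.002,-0.05,0,0,0.2],[0.6,0.12,-0.003,-0.1,0,0,0.42],[0.6,0.12,-0.003,-0.16,0,0,0.42],[0.6,0.12,-0.003,-0.16,0,0,0.42],[0.6,0.12,-0.003,-0.16,0,0,0.42]]}}

```text
time: 8.12
position: [0.4439, 0.3404, 0.1976]
tool_rot: [3.112, 0.42, -0.007]
ft_force: [0.1, 0.2, 0.8]
grip_width: 0.592
grip_force: 0.0
```

```bash
python3 - <<'E'
from h import *
s=ctrl.get_state();print(s['position'],s['tool_rot'],s['joint_positions'][6]);print(at('w2',(333.3,121.5),.153))
for z in (.153,):
  print(at('top0',(187.8,242.8),z))
E
```

```text
[0.44393179 0.34035498 0.19758719] [ 3.11193298  0.41997188 -0.00745308] -2.1275103667794646
[0.44461629 0.34130952 0.153     ]
[0.44500503 0.34263772 0.153     ]
```

Call:
{"op": "jog_arm", "data": {"commands": [[0.6,0.001,0.002,-0.05,0,0,0],[0.6,0.001,0.002,-0.1,0,0,0],[0.6,0.001,0.002,-0.15,0,0,0],[0.6,0.001,0.002,-0.182,0,0,0],[0.6,0.001,0.002,-0.182,0,0,0]]}}

```text
time: 8.53
position: [0.4437, 0.342, 0.1073]
tool_rot: [3.111, 0.423, -0.004]
ft_force: [0.4, -0.6, -0.0]
grip_width: 0.601
grip_force: 0.0
```

Call:
{"op": "jog_arm", "data": {"commands": [[0.2,0,0,0,0,0,0],[0.2,0,0,0,0,0,0],[0.2,0,0,0,0,0,0],[0.2,0,0,0,0,0,0],[0.2,0,0,0,0,0,0]], "grip_force": 30}}

```text
time: 8.95
position: [0.4457, 0.3432, 0.1098]
tool_rot: [3.113, 0.422, 0.003]
ft_force: [0.2, -1.5, -0.6]
grip_width: 0.308
grip_force: 2.4
```

Call:
{"op": "jog_arm", "data": {"commands": [[0,0,0,0,0,0,0],[0,0,0,0,0,0,0],[0,0,0,0,0,0,0],[0,0,0,0,0,0,0],[0,0,0,0,0,0,0]]}}

```text
time: 9.37
position: [0.4458, 0.3432, 0.1096]
tool_rot: [-3.113, -0.422, -0.002]
ft_force: [-0.1, -1.5, 6.1]
grip_width: 0.294
grip_force: 30.0
```

Call:
{"op": "jog_arm", "data": {"commands": [[0,0,0,0.04,0,0,0],[0,0,0,0.1,0,0,0],[0,0,0,0.17,0,0,0],[0,0,0,0.23,0,0,0],[0,0,0,0.24,0,0,0]]}}

```text
time: 9.78
position: [0.4468, 0.3452, 0.2339]
tool_rot: [-3.109, -0.423, -0.011]
ft_force: [0.6, 1.3, -0.3]
grip_width: 0.297
grip_force: 30.0
```

```bash
python3 - <<'E'
from h import *
s=grab('wrist','w3');print(s['time'],s['position'],s['tool_rot'],s['ft_force'],s['grip_width'])
T=np.array(s['position']);p=proj('w3',[T,T-[0,0,.1067]]);print(p)
x,y=p[1].astype(int);crop('w3','w3c',x-90,max(0,y-80),x+90,min(400,y+80),3.7)
E
```

```text
9.7833 [0.44677315 0.34515886 0.23387944] [-3.10945327 -0.42258752 -0.01140823] [ 0.63199799  1.32153755 -0.3497223 ] 0.297060378906934
[[315.68870835 251.91030898]
 [315.28081261 201.41078804]]
```

View pics/w3c.png

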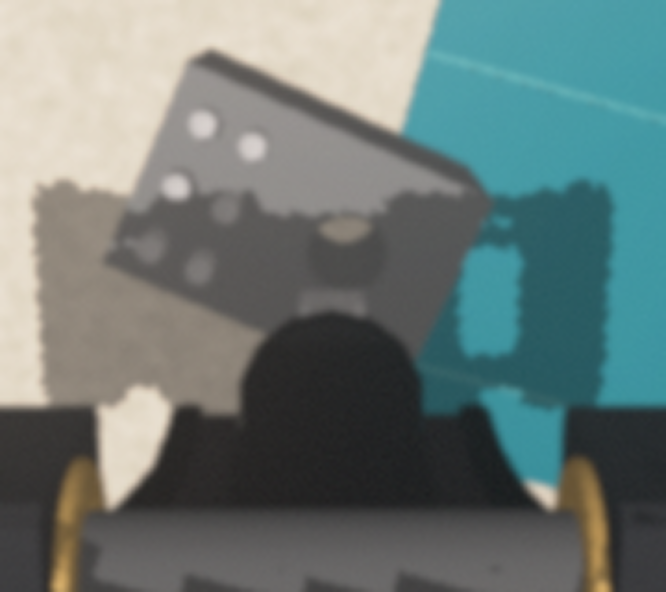

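The grey blade shows just beyond the collar, at crop (333,303). It is 19 px wide along the finger-closing line, so the blade lies along tool y. Now I'll go to a viewing spot short of lock 1.

Call:
{"op": "jog_arm", "data": {"commands": [[0,0,-0.07,0,0,0,-0.16],[0,0,-0.14,0,0,0,-0.32],[0,0,-0.21,0,0,0,-0.32],[0,0,-0.28,0,0,0,-0.32],[0,0,-0.35,0,0,0,-0.32]]}}

```text
time: 10.25
position: [0.4438, 0.1659, 0.2266]
tool_rot: [3.137, 0.161, -0.005]
ft_force: [1.5, -0.3, -2.1]
grip_width: 0.298
grip_force: 30.0
```

Call:
{"op": "jog_arm", "data": {"commands": [[0,0,-0.07,0,0,0,0],[0,0,-0.14,0,0,0,0],[0,0,-0.21,0,0,0,0],[0,0,-0.28,0,0,0,0],[0,0,-0.35,0,0,0,0]]}}

```text
time: 10.67
position: [0.4436, -0.0088, 0.2267]
tool_rot: [-3.137, -0.16, 0.004]
ft_force: [1.8, -0.6, -1.4]
grip_width: 0.297
grip_force: 30.0
```

Call:
{"op": "jog_arm", "data": {"commands": [[0,0,-0.07,0,0,0,0],[0,0,-0.14,0,0,0,0],[0,-0.01,-0.21,0,0,0,0],[0,-0.02,-0.28,0,0,0,0],[0,-0.03,-0.34,0,0,0,0]]}}

```text
time: 11.08
position: [0.4282, -0.1793, 0.2264]
tool_rot: [-3.137, -0.158, 0.005]
ft_force: [0.6, -1.1, -0.0]
grip_width: 0.295
grip_force: 30.0
```

Call:
{"op": "jog_arm", "data": {"commands": [[0,0,0,0,0,0,0],[0,0,0,0,0,0,0],[0,0,0,0,0,0,0],[0,0,0,0,0,0,0],[0,0,0,0,0,0,0]]}}

```text
time: 11.5
position: [0.4302, -0.1756, 0.2281]
tool_rot: [-3.137, -0.165, 0.001]
ft_force: [0.3, 0.6, -1.5]
grip_width: 0.296
grip_force: 30.0
```

```bash
python3 - <<'E'
from h import *
s=grab('wrist','w4');print(s['time'],s['position'],s['tool_rot'],s['joint_positions'],s['ft_force'],s['grip_width'])
T=np.array(s['position']);p=proj('w4',[(.498,-.179,.04),T-[0,0,.1067]]);print(p)
x,y=p[0].astype(int);x0,y0=max(0,x-60),max(0,y-50);print(x0,y0);crop('w4','w4c',x0,y0,x0+120,y0+100,6)
E
```

```text
11.5 [ 0.43020258 -0.17555869  0.22807944] [-3.13689777e+00 -1.64632661e-01  1.24391593e-03] [ 0.56384572 -0.06806092 -0.22199934  1.87248939 -0.01544071  1.33640215
 -1.119984  ] [ 0.25362576  0.63769188 -1.53277223] 0.29584215568170424
[[325.2539645  116.31177086]
 [315.20190558 200.19191164]]
265 66
```

View pics/w4c.png

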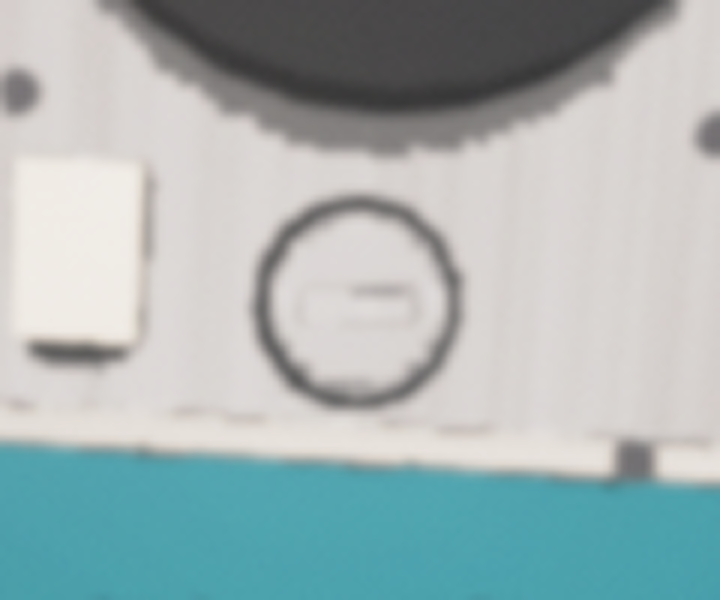

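The crop shows lock 1's head centred at full-image (324.1,116.3). Its slot runs along the picture's row, so it matches the blade's present yaw (96°), and the impeller edge lies above it.

Call:
{"op": "jog_arm", "data": {"commands": [[0,0.05,-0.003,0,0,0,0],[0,0.1,-0.005,-0.04,0,0,0],[0,0.136,-0.005,-0.08,0,0,0],[0,0.136,-0.005,-0.12,0,0,0],[0,0.136,-0.005,-0.14,0,0,0]]}}

```text
time: 11.97
position: [0.4976, -0.1779, 0.1558]
tool_rot: [-3.135, -0.165, 0.005]
ft_force: [-1.0, 0.4, -2.8]
grip_width: 0.3
grip_force: 30.0
```

Call:
{"op": "jog_arm", "data": {"commands": [[0,0,0,0,0,0,0],[0,0,0,0,0,0,0],[0,0,0,0,0,0,0],[0,0,0,0,0,0,0],[0,0,0,0,0,0,0]]}}

```text
time: 12.38
position: [0.4986, -0.1799, 0.16]
tool_rot: [3.136, 0.16, 0.003]
ft_force: [0.2, -0.3, -1.5]
grip_width: 0.295
grip_force: 30.0
```

```bash
python3 - <<'E'
from h import *
s=ctrl.get_state();print(s['position'],s['tool_rot'],s['ft_force']);print(at('w4',(324.1,116.25),.04))
E
```

```text
[ 0.49862084 -0.17986485  0.1600419 ] [3.13623509 0.16018966 0.00340029] [ 0.17348917 -0.25999555 -1.45705704]
[ 0.49793801 -0.17782419  0.04      ]
```

Call:
{"op": "jog_arm", "data": {"commands": [[0,-0.001,0.003,-0.008,0,0,0],[0,-0.001,0.003,-0.016,0,0,0],[0,-0.001,0.003,-0.022,0,0,0],[0,-0.001,0.003,-0.024,0,0,0],[0,-0.001,0.003,-0.026,0,0,0]]}}

```text
time: 12.8
position: [0.4974, -0.178, 0.1451]
tool_rot: [-3.137, -0.161, 0.001]
ft_force: [-0.4, -0.3, -1.5]
grip_width: 0.298
grip_force: 30.0
```

Call:
{"op": "jog_arm", "data": {"commands": [[0,0,0,-0.003,0,0,0],[0,0,0,-0.006,0,0,0],[0,0,0,-0.009,0,0,0],[0,0,0,-0.011,0,0,0],[0,0,0,-0.011,0,0,0]]}}

```text
time: 13.22
position: [0.4974, -0.178, 0.1398]
tool_rot: [-3.137, -0.161, 0.001]
ft_force: [-1.0, -0.1, -1.8]
grip_width: 0.3
grip_force: 30.0
```

The tip is 7 mm down in the slot with no vertical load. I'll turn anticlockwise.

Call:
{"op": "jog_arm", "data": {"commands": [[0,0,0,0,0,0,0.2],[0,0,0,0,0,0,0.4],[0,0,0,0,0,0,0.6],[0,0,0,0,0,0,0.8],[0,0,0,0,0,0,0.9]], "grip_force": 45}}

```text
time: 13.63
position: [0.4979, -0.1777, 0.1402]
tool_rot: [-3.011, -0.896, -0.001]
ft_force: [0.1, 1.3, -1.9]
grip_width: 0.295
grip_force: 45.0
```

```bash
python3 - <<'E'
from h import *
s=ctrl.get_state();print(s['position'],s['tool_rot'],s['ft_force'],s['torque'],s['joint_positions'][6],s['grip_width'])
E
```

```text
[ 0.49788396 -0.17767457  0.14017948] [-3.01096500e+00 -8.95585536e-01 -1.15872744e-03] [ 0.12675516  1.34228872 -1.94947044] [ 0.23497412 -0.15131564 -0.11763463] -0.7330448755788983 0.2948788444887051
```

Call:
{"op": "jog_arm", "data": {"commands": [[0,0,0,0,0,0,0.2],[0,0,0,0,0,0,0.4],[0,0,0,0,0,0,0.6],[0,0,0,0,0,0,0.8],[0,0,0,0,0,0,0.9]]}}

```text
time: 14.05
position: [0.4973, -0.1776, 0.1401]
tool_rot: [-2.718, -1.573, 0.0]
ft_force: [-0.8, 1.6, -0.5]
grip_width: 0.295
grip_force: 45.0
```

Call:
{"op": "jog_arm", "data": {"commands": [[0,0,0,0,0,0,0.2],[0,0,0,0,0,0,0.4],[0,0,0,0,0,0,0.6],[0,0,0,0,0,0,0.8],[0,0,0,0,0,0,0.9]]}}

```text
time: 14.47
position: [0.4968, -0.1778, 0.1401]
tool_rot: [-2.275, -2.164, 0.001]
ft_force: [-0.5, 0.8, -0.1]
grip_width: 0.296
grip_force: 45.0
```

Call:
{"op": "jog_arm", "data": {"commands": [[0,0,0,0,0,0,0.1],[0,0,0,0,0,0,0.2],[0,0,0,0,0,0,0.3],[0,0,0,0,0,0,0.3],[0,0,0,0,0,0,0.3]]}}

```text
time: 14.88
position: [0.4967, -0.1779, 0.1401]
tool_rot: [-2.106, -2.329, 0.002]
ft_force: [-2.9, 0.9, 2.0]
grip_width: 0.292
grip_force: 45.0
```

```bash
python3 - <<'E'
from h import *
s=ctrl.get_state();r=s['tool_rot'];print(s['position'],r,90+2*np.degrees(np.arctan(r[1]/r[0])),s['ft_force'],s['torque'],s['joint_positions'][6],s['grip_width'])
E
```

```text
[ 0.49674244 -0.17792637  0.14006886] [-2.10590070e+00 -2.32918840e+00  1.50164391e-03] 185.7643261776467 [-2.94790451  0.87064202  1.95035623] [ 0.20903117  0.90248227 -0.1296637 ] 0.3505968673225047 0.29233570494850486
```

Call:
{"op": "jog_arm", "data": {"commands": [[0,0,0,0,0,0,0.05],[0,0,0,0,0,0,0.1],[0,0,0,0,0,0,0.13],[0,0,0,0,0,0,0.13],[0,0,0,0,0,0,0.13]]}}

```text
time: 15.3
position: [0.4969, -0.178, 0.14]
tool_rot: [-2.025, -2.4, 0.001]
ft_force: [-3.6, 0.9, 2.3]
grip_width: 0.295
grip_force: 45.0
```

```bash
python3 - <<'E'
from h import *
s=ctrl.get_state();r=s['tool_rot'];print(s['position'],r,90+2*np.degrees(np.arctan(r[1]/r[0])),s['ft_force'],s['torque'],s['joint_positions'][6],s['grip_width'])
E
```

```text
[ 0.49687367 -0.17802219  0.14001558] [-2.02507200e+00 -2.40016082e+00  1.33408894e-03] 189.68977726967566 [-3.57787778  0.92250566  2.34162826] [ 0.27545703  1.32581768 -0.12685969] 0.41844175006217166 0.2952135730111624
```

Call:
{"op": "jog_arm", "data": {"commands": [[0,0.002,0,0,0,0,0.05],[0,0.002,0,0,0,0,0.1],[0,0.002,0,0,0,0,0.13],[0,0.002,0,0,0,0,0.13],[0,0.002,0,0,0,0,0.13]]}}

```text
time: 15.72
position: [0.4972, -0.1781, 0.14]
tool_rot: [-1.94, -2.468, 0.003]
ft_force: [-6.4, 1.5, 3.8]
grip_width: 0.296
grip_force: 45.0
```

```bash
python3 - <<'E'
from h import *
s=ctrl.get_state();r=s['tool_rot'];print(s['position'],r,90+2*np.degrees(np.arctan(r[1]/r[0])),s['ft_force'],s['torque'],s['joint_positions'][6],s['grip_width'])
E
```

```text
[ 0.49721813 -0.17813101  0.13996341] [-1.94031516 -2.46765118  0.00278941] 193.64402991882721 [-6.36403272  1.5261913   3.76759955] [ 0.1565677   1.94626478 -0.15239119] 0.4857008751029199 0.29557388307150023
```

```bash
python3 - <<'E'
from h import *
s=grab('wrist','w5')
T=np.array(s['position']);p=proj('w5',[T-[0,0,.1067]]);print(p)
crop('w5','w5c',225,90,425,250,3.75)
E
```

```text
[[313.16744429 200.36601888]]
```

View pics/w5c.png

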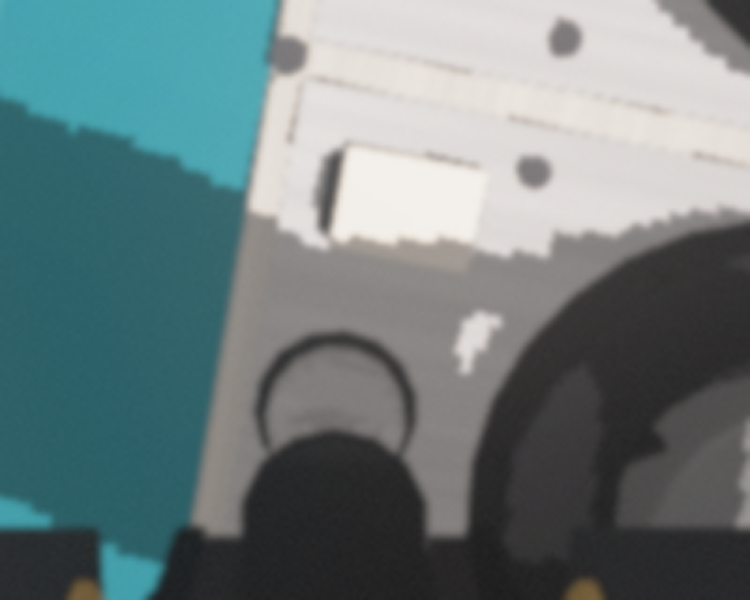

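The head is centred under the collar at crop (336,410) and the surroundings are clear, with nothing else touched. I'll keep turning gently to feel the stop.

Call:
{"op": "jog_arm", "data": {"commands": [[0,0.001,0,0,0,0,0.05],[0,0.001,0,0,0,0,0.1],[0,0.001,0,0,0,0,0.13],[0,0.001,0,0,0,0,0.13],[0,0.001,0,0,0,0,0.13]]}}

```text
time: 16.18
position: [0.4973, -0.1782, 0.14]
tool_rot: [-1.855, -2.532, 0.004]
ft_force: [-6.7, 0.8, 4.6]
grip_width: 0.293
grip_force: 45.0
```

```bash
python3 - <<'E'
from h import *
s=ctrl.get_state();r=s['tool_rot'];print(s['position'],r,90+2*np.degrees(np.arctan(r[1]/r[0])),s['ft_force'],s['torque'],s['joint_positions'][6],s['grip_width'])
E
```

```text
[ 0.49733433 -0.17824232  0.13996241] [-1.85495349 -2.53162094  0.0035376 ] 197.5385075043485 [-6.68674112  0.7524638   4.59825863] [ 0.21745451  2.20061923 -0.1640127 ] 0.5525108180188122 0.293382506869418
```

Call:
{"op": "jog_arm", "data": {"commands": [[0,0,0,0,0,0,-0.2],[0,0,0,0,0,0,-0.35],[0,0,0,0.02,0,0,-0.35],[0,0,0,0.08,0,0,-0.35],[0,0,0,0.14,0,0,-0.35]]}}

```text
time: 16.6
position: [0.4992, -0.1778, 0.2104]
tool_rot: [-2.076, -2.357, -0.001]
ft_force: [1.8, 0.5, -1.1]
grip_width: 0.296
grip_force: 45.0
```

Call:
{"op": "jog_arm", "data": {"commands": [[0,0,-0.05,0.036,0,0,0],[0,0,-0.1,0.036,0,0,0],[0,0,-0.132,0.036,0,0,0],[0,0,-0.132,0.036,0,0,0],[0,0,-0.132,0.036,0,0,0]]}}

```text
time: 17.02
position: [0.4989, -0.2448, 0.2275]
tool_rot: [-2.081, -2.353, -0.001]
ft_force: [0.1, 0.6, -2.1]
grip_width: 0.294
grip_force: 45.0
```

```bash
python3 - <<'E'
from h import *
s=grab('wrist','w6');r=s['tool_rot'];print(s['position'],r,90+2*np.degrees(np.arctan(r[1]/r[0])),s['ft_force'])
T=np.array(s['position']);p=proj('w6',[(.498,-.178,.04),T-[0,0,.1067]]);print(p)
x0,y0=int(p[0][0])-75,max(0,int(p[0][1])-50);print(x0,y0);crop('w6','w6c',x0,y0,x0+150,y0+120,5)
E
```

```text
[ 0.49890451 -0.24481002  0.22747494] [-2.08107392e+00 -2.35254304e+00 -9.76776127e-04] 187.0076602568099 [ 0.1317597   0.58946848 -2.11150176]
[[320.21609315 117.34609357]
 [312.91856628 200.50236162]]
245 67
```

View pics/w6c.png

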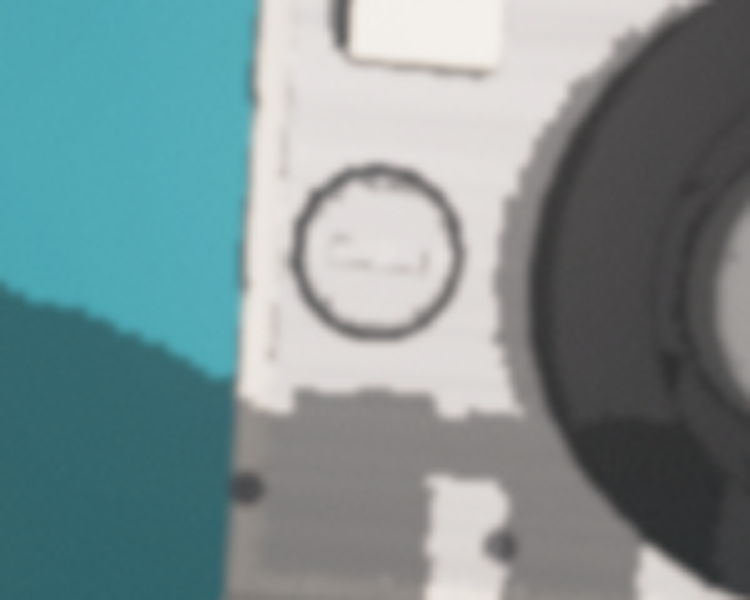

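The slot now lies at about 182.7° (its edge runs from (330,265) to (425,272) in the crop), which is along the deck's x, at the stop. The blade overran by its slack, so the stop was reached. Now I'll return the driver.

Call:
{"op": "jog_arm", "data": {"commands": [[0,-0.005,0.06,0.015,0,0,0],[0,-0.01,0.12,0.015,0,0,0],[0,-0.015,0.18,0.015,0,0,0],[0,-0.02,0.24,0.015,0,0,0],[0,-0.026,0.3,0.015,0,0,0]]}}

```text
time: 17.48
position: [0.4857, -0.0908, 0.2351]
tool_rot: [-2.076, -2.357, -0.0]
ft_force: [0.6, -0.2, -1.4]
grip_width: 0.293
grip_force: 45.0
```

Call:
{"op": "jog_arm", "data": {"commands": [[0,-0.005,0.06,0,0,0,0],[0,-0.01,0.12,0,0,0,0],[0,-0.015,0.18,0,0,0,0],[0,-0.02,0.24,0,0,0,0],[0,-0.026,0.3,0,0,0,0]]}}

```text
time: 17.9
position: [0.4721, 0.059, 0.2352]
tool_rot: [-2.076, -2.357, 0.0]
ft_force: [-0.4, -0.5, -1.5]
grip_width: 0.297
grip_force: 45.0
```

Call:
{"op": "jog_arm", "data": {"commands": [[0,-0.005,0.06,0,0,0,0],[0,-0.01,0.12,0,0,0,0],[0,-0.015,0.18,0,0,0,0],[0,-0.02,0.24,0,0,0,0],[0,-0.026,0.3,0,0,0,0]]}}

```text
time: 18.32
position: [0.4586, 0.2088, 0.2353]
tool_rot: [-2.077, -2.357, -0.0]
ft_force: [-0.0, 0.3, -1.8]
grip_width: 0.293
grip_force: 45.0
```

Call:
{"op": "jog_arm", "data": {"commands": [[0,-0.005,0.06,0,0,0,0],[0,-0.01,0.12,0,0,0,0],[0,-0.015,0.18,0,0,0,0],[0,-0.02,0.23,0,0,0,0],[0,-0.026,0.276,0,0,0,0]]}}

```text
time: 18.73
position: [0.445, 0.3471, 0.2353]
tool_rot: [-2.075, -2.358, -0.0]
ft_force: [-0.3, -0.3, -1.9]
grip_width: 0.298
grip_force: 45.0
```

Call:
{"op": "jog_arm", "data": {"commands": [[0,0,0,0,0,0,0],[0,0,0,0,0,0,0],[0,0,0,0,0,0,0],[0,0,0,0,0,0,0],[0,0,0,0,0,0,0]]}}

```text
time: 19.15
position: [0.4475, 0.3428, 0.2355]
tool_rot: [2.082, 2.352, -0.001]
ft_force: [-0.4, 0.1, -1.1]
grip_width: 0.297
grip_force: 45.0
```

Call:
{"op": "jog_arm", "data": {"commands": [[0,0,0,0,0,0,0],[0,0,0,0,0,0,0],[0,0,0,0,0,0,0],[0,0,0,0,0,0,0],[0,0,0,0,0,0,0]]}}

```text
time: 19.57
position: [0.4471, 0.3439, 0.2357]
tool_rot: [2.08, 2.354, 0.0]
ft_force: [-0.1, 0.5, -2.1]
grip_width: 0.294
grip_force: 45.0
```

```bash
python3 - <<'E'
from h import *
print(at('w3',(318.1,189.8),.068), at('w3',(314.6,201),.127))
for q in [(100,260),(208,52),(490,205)]: pass
E
```

```text
[0.44462272 0.34148823 0.068     ] [0.44691828 0.34578831 0.127     ]
```

Call:
{"op": "jog_arm", "data": {"commands": [[0,-0.005,-0.005,0,0,0,0],[0,-0.005,-0.005,-0.04,0,0,0],[0,-0.005,-0.005,-0.08,0,0,0],[0,-0.005,-0.005,-0.11,0,0,0],[0,-0.005,-0.005,-0.14,0,0,0]]}}

```text
time: 19.98
position: [0.4443, 0.3411, 0.1647]
tool_rot: [2.08, 2.354, -0.001]
ft_force: [0.3, 0.1, -0.5]
grip_width: 0.299
grip_force: 45.0
```

Call:
{"op": "jog_arm", "data": {"commands": [[0,0,0,-0.02,0,0,0],[0,0,0,-0.04,0,0,0],[0,0,0,-0.06,0,0,0],[0,0,0,-0.08,0,0,0],[0,0,0,-0.09,0,0,0]]}}

```text
time: 20.4
position: [0.4442, 0.3411, 0.1193]
tool_rot: [-2.08, -2.354, 0.002]
ft_force: [0.3, 0.2, -1.5]
grip_width: 0.295
grip_force: 45.0
```

Call:
{"op": "jog_arm", "data": {"commands": [[0,0,0,-0.008,0,0,0],[0,0,0,-0.014,0,0,0],[0,0,0,-0.019,0,0,0],[0,0,0,-0.019,0,0,0],[0,0,0,-0.019,0,0,0]]}}

```text
time: 20.82
position: [0.4447, 0.3416, 0.1113]
tool_rot: [2.08, 2.354, 0.001]
ft_force: [0.1, 0.2, -2.1]
grip_width: 0.291
grip_force: 45.0
```

Lower until the collar rests, then open.

Call:
{"op": "jog_arm", "data": {"commands": [[0,0,0,-0.001,0,0,0],[0,0,0,-0.002,0,0,0],[0,0,0,-0.002,0,0,0],[0,0,0,-0.002,0,0,0],[0,0,0,-0.002,0,0,0]]}}

```text
time: 21.23
position: [0.4446, 0.3415, 0.1102]
tool_rot: [2.08, 2.354, 0.0]
ft_force: [0.6, -0.5, -1.4]
grip_width: 0.294
grip_force: 45.0
```

Call:
{"op": "jog_arm", "data": {"commands": [[0.6,0,0,0,0,0,0],[0.6,0,0,0,0,0,0],[0.6,0,0,0,0,0,0],[0.6,0,0,0,0,0,0],[0.6,0,0,0,0,0,0]]}}

```text
time: 21.65
position: [0.4447, 0.3416, 0.1102]
tool_rot: [2.08, 2.354, 0.0]
ft_force: [-0.5, 0.4, 0.4]
grip_width: 0.561
grip_force: 0.0
```

Call:
{"op": "jog_arm", "data": {"commands": [[0.6,0,0,0.03,0,0,0],[0.6,0,0,0.08,0,0,0],[0.6,0,0,0.15,0,0,0],[0.6,0,0,0.22,0,0,0],[0.6,0,0,0.28,0,0,0]]}}

```text
time: 22.07
position: [0.4445, 0.3418, 0.2524]
tool_rot: [2.08, 2.354, 0.002]
ft_force: [0.5, 0.1, 2.1]
grip_width: 0.599
grip_force: 0.0
```

Call:
{"op": "jog_arm", "data": {"commands": [[0.6,0,-0.06,0.04,0,0,0],[0.6,0,-0.12,0.06,0,0,0],[0.6,0,-0.16,0.06,0,0,0],[0.6,0,-0.16,0.06,0,0,0],[0.6,0,-0.16,0.06,0,0,0]]}}

```text
time: 22.48
position: [0.445, 0.2604, 0.2804]
tool_rot: [2.083, 2.35, 0.001]
ft_force: [0.5, 0.0, 0.1]
grip_width: 0.599
grip_force: 0.0
```

```bash
python3 - <<'E'
from h import *
s=grab('wrist','w7');grab('scene','sc7');print(s['time'],s['position'],s['ft_force'])
a=cv2.resize(cv2.imread('pics/w7.png'),(480,300));b=cv2.resize(cv2.imread('pics/sc7.png')[100:300,160:480],(480,300))
cv2.imwrite('pics/fin.png',np.vstack([a,b]))
E
```

```text
22.4833 [0.44504362 0.26038545 0.28036842] [0.48455288 0.0037751  0.08236324]
```

View pics/fin.png

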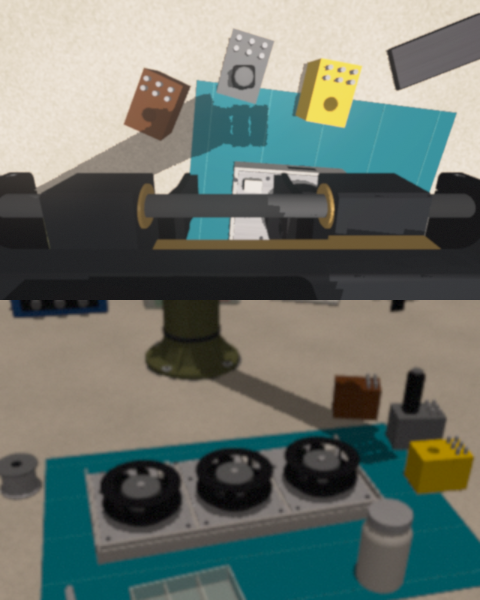

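The driver stands upright in the grey block, at (243,75) in the wrist view and (413,390) in the scene view. The arm is clear and everything else is undisturbed.

```bash
python3 -c "
from bench import ctrl
print(ctrl.close_job())"
```

```text
the job is handed in; nothing more can be done
None
```

The worn fan is the one at the deck's -y end: its fastener is turned anticlockwise to its stop, I left the other two fasteners alone, the screwdriver is back in its grey block, and the job was handed in at about 22.5 s; my first press on that fan reached about 21 N, above the 3 to 6 N advised.

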